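Clamp a glued frame in its jig by swinging two wooden arms

TASK

Clamp the light wooden frame in the gluing jig by pushing with a fingertip: first push the long clamp lever round so that its nose slides the frame all the way home against the fence, without forcing it, and leave the lever there; then push the hold-down bar at the fence round until it lies across the frame's end rail and points straight along the middle of the frame. The glue is wet, so the robot itself must never touch the frame, and nothing is to be lifted. Leave the other things on the bench where they are.

Things in the scene. Friction and masses are not known exactly. Their poses are not given: they have to be found in the camera images.
- jig: Fixed gluing jig: white-faced board 15 mm thick on the bench, spanning x -150 to 160, y -240 to 260 mm in its frame. Origin on the bench surface; z up, x away from the robot at yaw 0, y along the channel in which the frame slides. Two guide rails along y at x = +-86 mm (18 mm wide, y -130 to 70, top z = 29 mm). Position and yaw vary.
- fence (a point): Middle of the fence's inner face, at jig (0, -130) mm, z = 25 mm, at the channel's -y end. The fence is a dark wooden block across the channel, jig x -95 to 95, y -170 to -130 mm, top z = 34 mm.
- frame: Loose light wooden frame lying flat on the jig board between the rails (2 mm play), 150 mm in jig x, 180 in y, 16 thick, rails 25 wide, about 0.25 kg. Origin: centre of its underside (jig z = 15 mm), axes as the jig's. Top at jig z = 31 mm. It starts 20 to 40 mm short of the fence; home, its origin is at jig y = -40 mm, x = 0. The robot must not touch it.
- clamp_lever (a joint): Turn of the clamp lever, rad: 0 = square across the channel, pointing along jig -x (to the robot), where it stands with the frame home; positive = open, its end towards jig +y (starts 0.55 to 0.85; stops at -0.3 and 1.0). Push its +y side, towards jig -y, to close it. It stays where left; 1.2 N at its end turns it, more while sliding the frame.
- lever_pivot (a point): The lever's pivot axis on the jig, at jig (100, 62) mm, at the lever's half height (z = 49.5 mm).
- lever_end (a point): Middle of the lever's free end, 210 mm from the pivot axis, at half height. The lever is a straight wooden bar 20 mm wide, 25 mm high (z = 37 to 62 mm above the bench), passing above the rails and the frame; a dowel nose of 24 mm diameter hangs under it 100 mm from the pivot (z 17.5 to 37 mm) and pushes the middle of the frame's +y end.
- hold_bar (a joint): Turn of the hold-down bar, rad, counter-clockwise from above: 0 = pointing along jig +y, over the middle of the frame (wanted); positive = towards the robot's side, +pi/2 = along jig -x (starts 0.9 to 1.5; stops at -1.3 and 1.75). It stays where left; about 1.3 N at 115 mm from the pivot turns it.
- bar_pivot (a point): The hold-down bar's pivot axis, on the middle of the fence at jig (0, -150) mm, at the bar's half height (z = 49.5 mm).
- bar_end (a point): Middle of the bar's free end, 130 mm from its pivot axis, at half height. The bar is a straight dark wooden bar 20 mm wide, 25 mm high (z = 37 to 62 mm above the bench), 6 mm above the frame's top.
- sanding_block: Leave alone. Small cork and wood sanding block, 36 x 50 x 32 mm, on the jig board near its robot-side edge, between the lever and the bar. Origin: centre of its underside.
- glue_bottle: Leave alone. White plastic bottle, 48 mm diameter, 120 mm high, on the jig board's far -y corner. Origin: centre of its underside.
- dowel_pot: Leave alone. Grey pot of dowels, 60 mm diameter, 80 mm high, on the jig board's far +y corner. Origin: centre of its underside.
- mallet: Leave alone. Wooden mallet lying on the bench right of the jig, 290 mm long, head 70 mm high, origin under its handle near the middle.
- try_square: Leave alone. Try square lying left of the jig, stock 130 mm long, blade reaching 190 mm; origin under the middle of the stock.
- strip_stack: Leave alone. Stack of nine light wooden strips, about 310 x 90 x 54 mm, moving as one, left of the jig. Origin: under its middle.
- offcut: Leave alone. Wooden offcut 90 x 45 x 30 mm on the bench right of the jig. Origin: centre of its underside.
There are look-alikes about, which are no part of the job. Of the things shaped like the frame, the wooden one is meant.

How it is judged (in metres and radians):
On the way, in this order (a step that is already met when the one before it is completed fails the run):
1. the lever has slid the frame home against the fence (y of frame in the frame of jig below -0.0365 m and z of frame in the frame of jig below 0.019 m and value of joint clamp_lever below 0.07 rad), for 0.2 s.
2. the hold-down bar points along the middle of the frame (value of joint hold_bar between -0.2 and 0.2 rad), for 0.2 s.
At the end, for the whole second after the job is handed in: The frame lies flat within 3.5 mm of the fence, the lever is left closed (within 0.07 rad of square across the channel), the hold-down bar points along the frame within 0.2 rad, and all is at rest (all of step 1 and all of step 2 and linear speed of frame below 0.01 m/s and velocity of joint clamp_lever between -0.05 and 0.05 rad/s and velocity of joint hold_bar between -0.05 and 0.05 rad/s); the robot touches nothing.
It fails at once if the robot touches the glued frame (contact force between any of the fingers, the arm and frame above 1 N).
It fails at once if the frame is lifted or tipped (z of frame in the frame of jig above 0.025 m or angle between frame's own z axis and vertical above 0.12 rad).
It fails at once if the lever or the bar is forced or squeezed (over 60 N) (contact force between the fingers and clamp_lever above 60 N or contact force between the fingers and hold_bar above 60 N).
It fails at once if something else on the bench is moved by more than 25 mm (distance of any of sanding_block, glue_bottle, dowel_pot, mallet, try_square, strip_stack, offcut from where it was at the start of the episode above 0.025 m).
It also fails if it takes over 58 s, if anything falls off the work surface, if the arm or the gripper's body presses on something with over 40 N, if the wrist force passes 120 N, or if a joint passes its speed limit or range.

ROBOT

A 6-joint arm with a two-finger parallel gripper is mounted at the origin on the work surface. World frame = base frame: x ahead of the robot, y to its left, z up, the work surface at z = 0. Lengths are in m, angles in degrees, forces in N, time in s.
With the tool pointing down it reaches from about 0.325 to 0.775 m from the base axis. Payload 5.5 kg.
Tool frame: the origin (TCP) lies at the centre of the arm's flange, where the gripper is bolted on; the fingertips stand 182 mm ahead of it and the grasp point (between the pads) lies 163 mm ahead of it; z points along the fingers, y is the direction in which the jaws open and shut (so a half turn about z gives the same grasp; the last joint's range is limited). The gripper opens to 88 mm and grips with 3 to 60 N. Pads are 20 mm wide; open, the fingers measure 115 mm over their backs; the gripper's body (75 mm by 178 mm) begins 61 mm behind the grasp point.
Start: joints at [60.063, 5.22, 70.514, -0, 104.267, -3.249], TCP at [0.269, 0.536, 0.405] pointing down, gripper open.
Joint ranges: [-164.24, 164.24], [-49.07, 125.15], [9.68, 141.18], [-86.29, 266.29], [3.28, 154.24], [-151.56, 151.56]. Speed limits (degrees/s): [147.25, 147.25, 172.46, 180, 180, 180].

INTERFACE

Orientations are given as [roll, pitch, yaw] about the fixed x, y, z axes, in that order (R = Rz(yaw) Ry(pitch) Rx(roll)).
In Python, from station import r gives the robot as it stands. The module is installed in compiled form; this text tells all that it offers. Calls block until the motion is done:
- r.reach(position, orientation): joint-space move of the TCP to a pose.
- r.servo_line(position, rotation=None, speed=0.15): straight line of the TCP; rotation=None keeps the orientation; speed is the mean speed in m/s.
- r.move_joints(angles): joint-space move.
- r.let_go() and r.grab(squeeze=None): open the fingers fully, or close them until they stop; squeeze is the grip in N (None keeps the last).
- r.wait(seconds).
- r.inverse_kinematics(position, orientation): joint angles nearest the present ones, or None.
- r.sense(): the state.
- r.snapshot(name): name is "scene" or "top" or "wrist"; returns a dict with "frame" (384x512x3 uint8, red, green, blue), "fx", "fy", "cx", "cy" (pixels), "R" (3x3) and "t" (3): a world point X has camera coordinates R X + t. Camera axes: x right, y down, z forward; pixel columns grow to the right and rows downward; lengths in m; the calibration is good to about 2 mm. A picture is of the moment at which its call begins. There is no depth.
A pose or a line that the arm cannot do raises r.IKError and nothing moves.
- r.hand_in(): hands the job in, once; it reports no verdict.
The state is a dict: "clock": time; "joints": joint angles; "joint_vel": joint speeds; "joint_torque": joint torques, N m; "tcp_pos": TCP position; "orientation": TCP orientation; "contact_force": force on the tool from outside, world axes, zero at the start; "torque": the same for the moment, N m; "opening": finger opening in m.
Only numpy, scipy, OpenCV 4.12 (cv2) and the standard library are available. Lean on these libraries where they do the work, as an engineer would, in place of code of your own. Each camera call takes 0.05 s, during which the arm holds its last target.

## Working session

There is one attempt and no reset: what is moved stays moved. The work goes in short steps, each a Python script; the robot and the scene stay as the last script left them, time stands still between calls to the robot, and variables do not carry over. Pictures are saved under pics/ and viewed, and the job is handed in when it is done.

```bash
mkdir -p pics; python3 - <<'E'
from station import r
import cv2, pickle
print(r.sense())
for n in ["scene","top","wrist"]:
    s=r.snapshot(n); pickle.dump(s,open(f"pics/{n}0.pkl","wb"))
    cv2.imwrite(f"pics/{n}0.png",cv2.resize(s["frame"][:,:,::-1],(768,576),interpolation=cv2.INTER_CUBIC))
    print(n,s["fx"],s["cx"],s["cy"],s["R"],s["t"])
E
```

```text
{'clock': 0.0, 'joints': array([ 6.00651003e+01,  5.26236325e+00,  7.05804011e+01,  4.98883901e-04,
        1.04268705e+02, -3.24786739e+00]), 'joint_vel': array([ 0.00151152,  0.01387219,  0.03968907, -0.09028054,  0.01007121,
        0.03236685]), 'joint_torque': array([-3.47937419e-05, -4.46462202e+01, -4.06435812e+01,  6.98430883e-02,
        2.94582825e-02, -1.44171859e-04]), 'tcp_pos': array([0.26948768, 0.53613051, 0.40352892]), 'orientation': array([-1.79888737e+02, -6.79830212e-03,  1.53313084e+02]), 'contact_force': array([-0.02281869, -0.40425349, -0.14533351]), 'torque': array([0.01031053, 0.05466876, 0.03848407]), 'opening': 0.08789105115172291}
scene 401.12954821030877 259.7876816463596 195.56319514317482 [[ 0.27482147  0.96143231  0.01100355]
 [ 0.68406135 -0.18746832 -0.70492248]
 [-0.67567242  0.20125494 -0.709199  ]] [-0.15202229 -0.31672864  1.73723632]
top 483.18373475473703 257.6155441543019 192.28778116154888 [[ 0.02117834 -0.99977466  0.00144949]
 [-0.97740662 -0.02100944 -0.21032093]
 [ 0.21030399  0.00303751 -0.97763132]] [-0.01268285  0.53346424  1.6420362 ]
wrist 290.5278689377087 252.9377956637212 192.1973708336003 [[ 4.47623712e-01  8.94221578e-01 -8.83879675e-04]
 [ 8.53239755e-01 -4.26813072e-01  2.99687375e-01]
 [ 2.67609666e-01 -1.34901337e-01 -9.54037052e-01]] [-0.59953478 -0.03775968  0.3913897 ]
```

View pics/scene0.png

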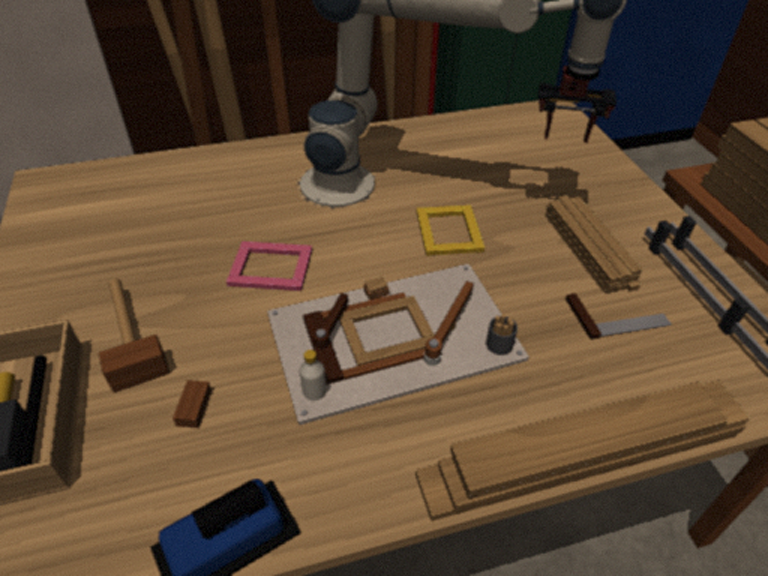

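View pics/top0.png

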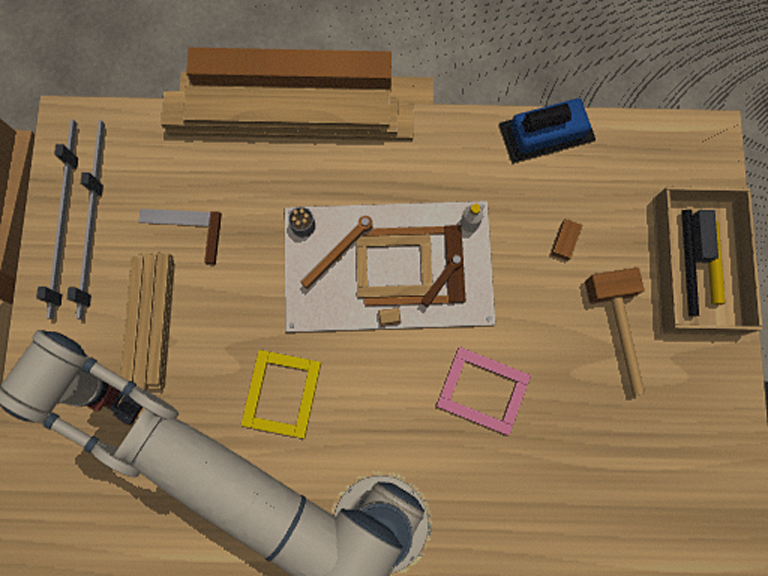

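The wooden frame is in the jig at top (394,266). The look-alike frames are yellow at (281,394) and pink at (484,391). The lever runs from its pivot at (366,223) to its end at (306,284). The bar runs from its pivot at (456,260) to its end at (425,303). Next I'll enlarge the jig.

```bash
python3 - <<'E'
import cv2,pickle
s=pickle.load(open("pics/top0.pkl","rb"))
c=s["frame"][125:230,180:340,::-1]
cv2.imwrite("pics/crop0.png",cv2.resize(c,None,fx=5,fy=5,interpolation=cv2.INTER_CUBIC))
E
```

```text
(no output)
```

View pics/crop0.png

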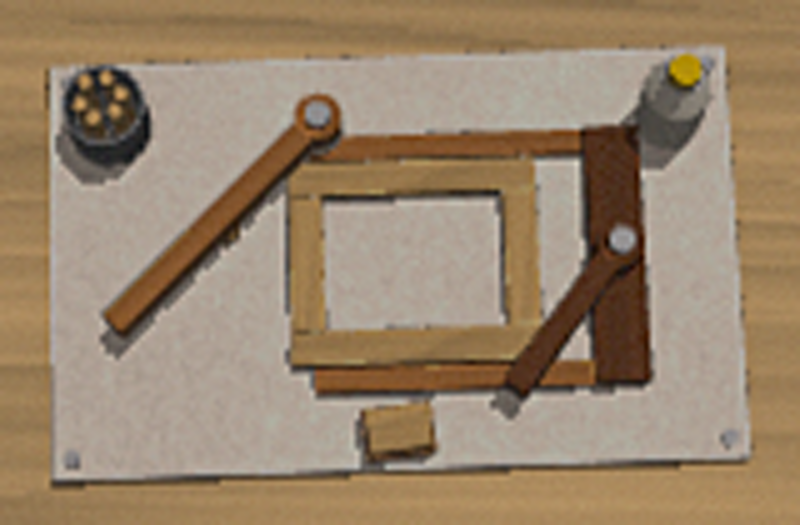

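```bash
cat > h.py <<'E'
import numpy as np,cv2,pickle
from scipy.optimize import least_squares
def proj(s,X):
    p=(np.asarray(X,float)@np.array(s["R"]).T)+s["t"]
    return np.stack([s["fx"]*p[:,0]/p[:,2]+s["cx"],s["fy"]*p[:,1]/p[:,2]+s["cy"]],1)
def back(s,px,z):
    R=np.array(s["R"]);C=-R.T@s["t"]
    d=R.T@np.array([(px[0]-s["cx"])/s["fx"],(px[1]-s["cy"])/s["fy"],1])
    return C+d*(z-C[2])/d[2]
def crop2px(p,f=5,o=(180,125)): return (np.asarray(p,float)+.5)/f-.5+np.array(o)
def rz(a): return np.array([[np.cos(a),-np.sin(a)],[np.sin(a),np.cos(a)]])
def j2w(J,p): # p Nx3 in jig
    p=np.asarray(p,float).copy(); p[:,:2]=p[:,:2]@rz(J[2]).T+J[:2]; return p
E
python3 - <<'E'
from h import *
s=pickle.load(open("pics/top0.pkl","rb"))
jp=np.array([[160,260,15],[160,-240,15],[-150,-240,15],[-150,260,15],[100,62,65],[0,-150,65]])/1000
px=crop2px([[50,67],[722,47],[749,459],[53,480],[316,113],[622,240]])
f=lambda J:(proj(s,j2w(J,jp))-px).ravel()
q=least_squares(f,[0.5,0,0]);J=q.x;print(J,np.degrees(J[2]));print(q.fun.reshape(-1,2)*5)
np.save("J.npy",J)
le=back(s,crop2px([116,325]),.062); be=back(s,crop2px([515,390]),.062)
inv=lambda p:(rz(J[2]).T@(p[:2]-J[:2]))
l=inv(le)-[.1,.062];b=inv(be)-[0,-.15]
print(le,be,"lever",np.linalg.norm(l),np.arctan2(l[1],-l[0]),"bar",np.linalg.norm(b),np.arctan2(-b[0],b[1]))
fe=[inv(back(s,crop2px(p),.031))for p in ([290,165],[535,157],[290,362])];print("frame corners",fe)
sb=[inv(back(s,crop2px(p),.047))for p in ([362,408],[432,402],[434,448],[368,455])];print("block",sb)
print(j2w(J,[[.1,.062,0],[0,-.15,0],[0,-.04,0]]))
E
```

```text
[ 0.59750213 -0.012915    0.05385848] 3.0858633600723193
[[-1.3446117  -1.41274335]
 [ 2.44920348 -2.14720454]
 [ 2.28724708 -0.63338804]
 [-3.04995942  0.88345933]
 [ 0.87419626  1.73964407]
 [-1.15065742  1.1372351 ]]
[0.53799291 0.19115238 0.062     ] [ 0.49756238 -0.08924441  0.062     ] lever 0.20748840568251828 0.7735979941316138 bar 0.13062355063928793 0.9197412874116442
frame corners [array([0.07330174, 0.08315579]), array([ 0.07359818, -0.09471921]), array([-0.0724919 ,  0.08665067])]
block [array([-0.1104255 ,  0.03631518]), array([-0.10773287, -0.01302049]), array([-0.14053027, -0.01323039]), array([-0.14399247,  0.03312845])]
[[ 0.69401951  0.05437835  0.        ]
 [ 0.60557699 -0.16269749  0.        ]
 [ 0.59965542 -0.05285699  0.        ]]
```

```bash
cat >> h.py <<'E'
J=np.load("J.npy")
TZ=0.230
def lev(th,gap=0,r=.185,z=TZ):
    p=np.array([.1,.062])+r*np.array([-np.cos(th),np.sin(th)])+(.020+gap)*np.array([np.sin(th),np.cos(th)])
    w=j2w(J,[[p[0],p[1],z]])[0]
    return w,[180,0,np.degrees(np.pi/2-th+J[2])]
def bar(ph,gap=0,r=.108,z=TZ):
    p=np.array([0,-.15])+r*np.array([-np.sin(ph),np.cos(ph)])-(.020+gap)*np.array([np.cos(ph),np.sin(ph)])
    w=j2w(J,[[p[0],p[1],z]])[0]
    return w,[180,0,np.degrees(ph+J[2])]
def snap(r,n,out,box=None,f=5):
    s=r.snapshot(n);pickle.dump(s,open(f"pics/{out}.pkl","wb"))
    im=s["frame"][:,:,::-1]
    if box: im=im[box[1]:box[3],box[0]:box[2]]
    else: f=1.5
    cv2.imwrite(f"pics/{out}.png",cv2.resize(im,None,fx=f,fy=f,interpolation=cv2.INTER_CUBIC))
E
python3 - <<'E'
from h import *
from station import r
r.grab(10)
p,o=lev(.80,.025,z=.36); r.reach(p,o)
p,o=lev(.80,.025); r.servo_line(p,o,speed=.12)
st=r.sense();print(st["clock"],st["joints"],st["tcp_pos"],p,st["contact_force"],st["opening"])
snap(r,"top","a1",(180,105,340,225)); snap(r,"wrist","w1")
E
```

```text
4.4 [1.67781070e+01 1.11532255e+01 8.16588539e+01 4.00592856e-04
 8.70751845e+01 5.95293716e+01] [0.58903451 0.2131074  0.23123566] [0.58871799 0.2130024  0.23      ] [ 0.39958809 -0.16420725  0.19093349] 0.0003526998073358897
```

View pics/a1.png

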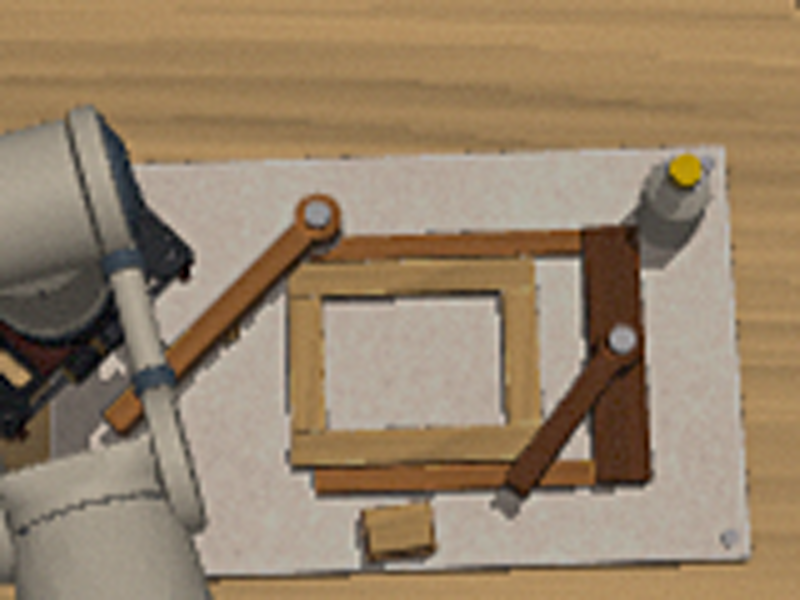

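View pics/w1.png

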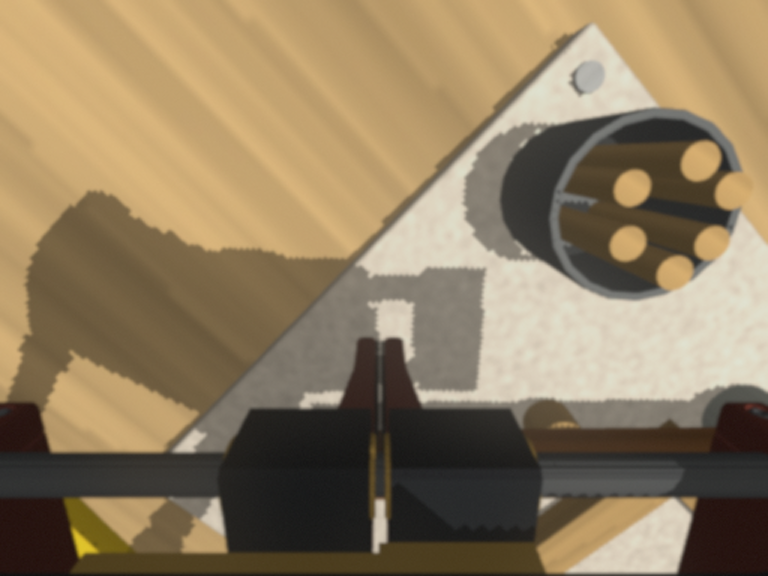

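The fingers, at wrist (380,400), stand clear on the +y side of the lever. The pot at (640,210) is well off the path. Next I push along the arc.

```bash
python3 - <<'E'
from h import *
from station import r
for th in [.80,.7,.6,.5,.4,.3,.2,.12,.08]:
    p,o=lev(th,0); r.servo_line(p,o,speed=.06)
    st=r.sense();n=np.array([np.sin(th),np.cos(th)]);n=rz(J[2])@n
    print(th,st["clock"],st["contact_force"].round(2),"Fn",(st["contact_force"][:2]@n).round(2),(st["tcp_pos"]-p).round(4))
    if np.linalg.norm(st["contact_force"])>20: break
snap(r,"top","a2",(180,105,340,225)); snap(r,"scene","s2",(160,160,360,290),4)
E
```

```text
0.8 5.0667 [-0.27 -0.21  0.33] Fn -0.34 [-0.0001 -0.0002  0.0002]
0.7 5.525 [-0.1   0.22  0.3 ] Fn 0.12 [0.0001 0.0001 0.    ]
0.6 5.9833 [-0.78 -0.24  0.28] Fn -0.61 [0.0002 0.0001 0.    ]
0.5 6.4417 [0.57 0.38 0.18] Fn 0.59 [0.0002 0.0001 0.    ]
0.4 6.9 [-0.55 -0.55 -0.77] Fn -0.71 [0.0002 0.0001 0.    ]
0.3 7.3583 [0.49 0.6  1.14] Fn 0.7 [0.0001 0.0001 0.    ]
0.2 7.8167 [-0.27 -0.34 -0.1 ] Fn -0.38 [ 0.0001  0.0001 -0.    ]
0.12 8.2167 [-0.24  0.77  0.19] Fn 0.75 [ 0.0001  0.0001 -0.    ]
0.08 8.4917 [-1.25  0.01 -0.11] Fn -0.02 [ 0.0001  0.0001 -0.    ]
```

View pics/a2.png

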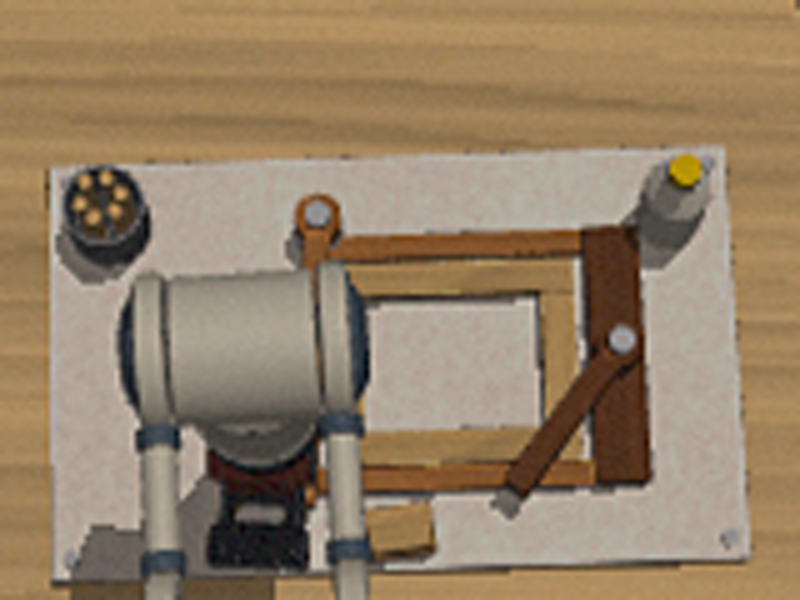

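View pics/s2.png

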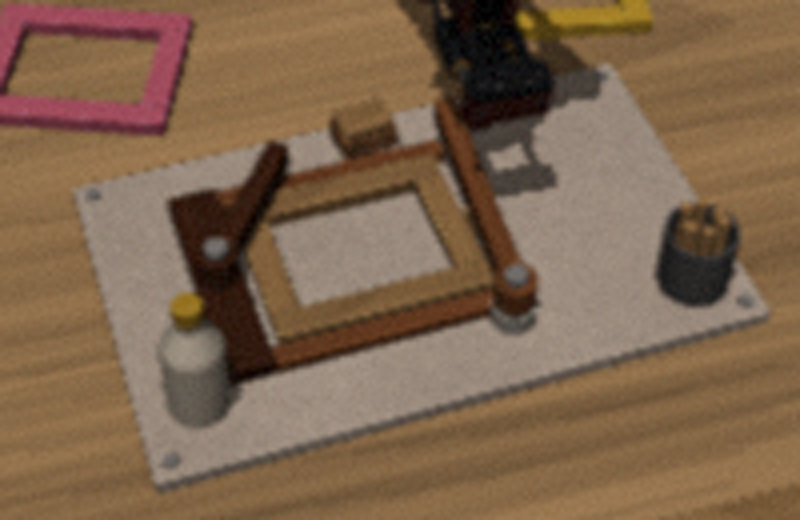

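The frame has followed the lever, and about 8 mm still shows at the fence (top crop x 580–587). Next come small steps that stop on a force rise.

```bash
python3 - <<'E'
from h import *
from station import r
n=rz(J[2])@np.array([0,1.])
for th in np.arange(.07,-.045,-.007):
    p,o=lev(th,0); r.servo_line(p,o,speed=.02); r.wait(.1)
    f=[]
    for _ in range(4): r.wait(.02); f.append(r.sense()["contact_force"][:2]@n)
    print(round(th,4),r.sense()["clock"],"Fn",np.round(f,2))
    if np.mean(f)>5: break
snap(r,"top","a3",(180,105,340,225)); snap(r,"scene","s3",(160,160,360,290),4)
E
```

```text
0.07 9.0083 Fn [1.95 1.49 2.24 2.7 ]
0.063 9.425 Fn [2.22 1.38 1.77 2.7 ]
0.056 9.8417 Fn [1.22 0.82 0.75 1.83]
0.049 10.2583 Fn [1.92 0.41 2.07 1.07]
0.042 10.675 Fn [0.92 1.6  2.31 1.24]
0.035 11.0917 Fn [0.33 1.47 1.14 0.91]
0.028 11.5083 Fn [1.44 0.48 0.65 1.63]
0.021 11.925 Fn [0.82 1.61 1.34 2.05]
0.014 12.3417 Fn [1.3  0.76 1.85 1.83]
0.007 12.7583 Fn [1.71 1.84 1.68 0.21]
-0.0 13.175 Fn [1.44 1.83 0.73 1.57]
-0.007 13.5917 Fn [4.11 5.26 4.27 4.23]
-0.014 14.0083 Fn [8.63 8.36 8.3  7.08]
```

View pics/a3.png

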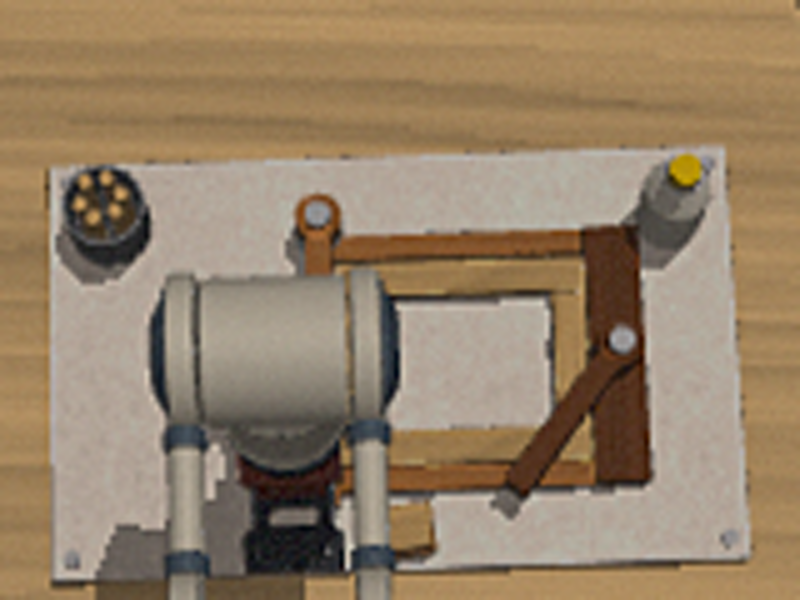

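View pics/s3.png

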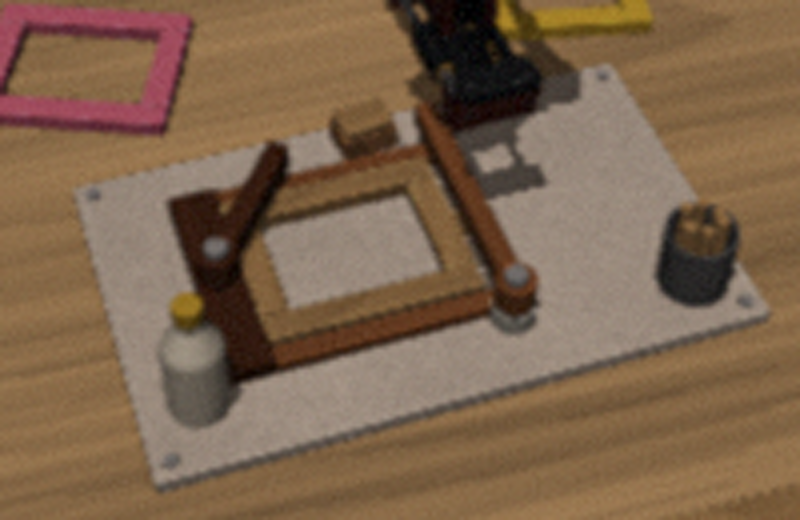

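The frame now meets the fence with no white gap (scene crop (262,270), top crop x≈585), and the force rose cleanly at the end. Next I back off and go to the bar.

```bash
python3 - <<'E'
from h import *
from station import r
p,o=lev(0,.03); r.servo_line(p,o,speed=.08)
p,o=lev(0,.03,z=.36); r.servo_line(p,o,speed=.15)
p,o=bar(.95,.025,z=.36); r.reach(p,o)
snap(r,"top","a4",(180,105,340,225)); snap(r,"scene","s4",(160,160,360,290),4)
print(r.sense()["clock"],r.sense()["joints"].round(1))
E
```

```text
16.725 [-19.9  -8.9  88.8   0.  100.   12.4]
```

View pics/a4.png

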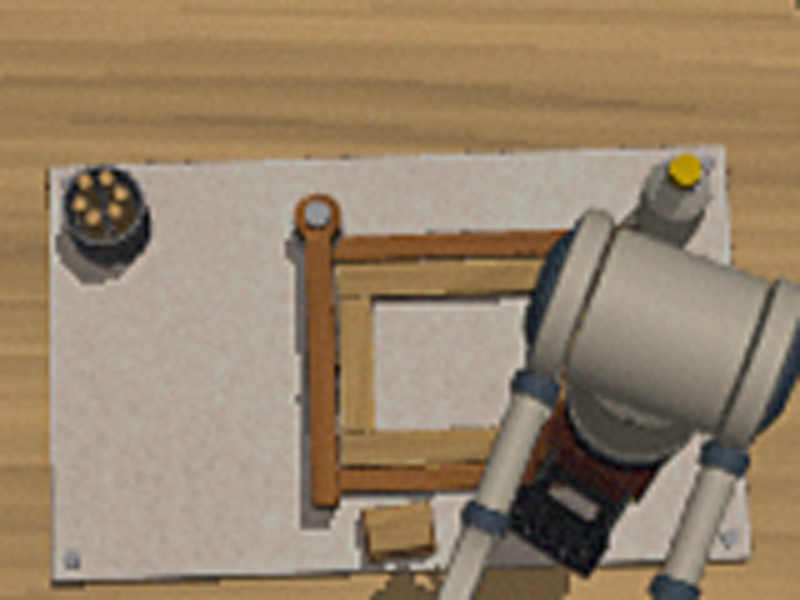

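View pics/s4.png

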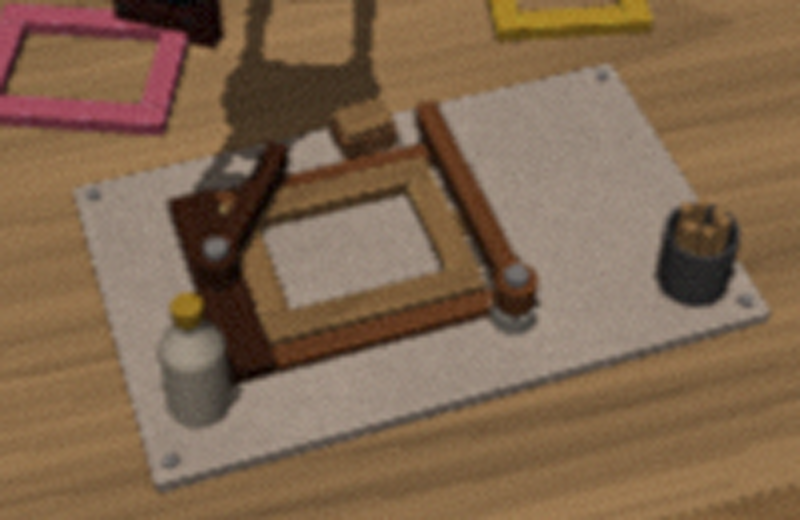

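The lever lies square (end at top crop (326,505)) and the frame is home. I check the lever angle numerically, then push the bar.

```bash
python3 - <<'E'
from h import *
from station import r
s=pickle.load(open("pics/a4.pkl","rb"))
inv=lambda p:(rz(J[2]).T@(p[:2]-J[:2]))
l=inv(back(s,crop2px([325.5,505],o=(180,105)),.062))-inv(back(s,crop2px([316,213],o=(180,105)),.065))
print("lever",np.linalg.norm(l),np.arctan2(l[1],-l[0]))
p,o=bar(.95,.025); r.servo_line(p,o,speed=.15)
print(r.sense()["contact_force"])
for ph in [.95,.85,.75,.65,.55,.45,.35,.25,.15,.08,.03,.0]:
    p,o=bar(ph,0); r.servo_line(p,o,speed=.05)
    st=r.sense(); print(ph,st["clock"],st["contact_force"].round(2))
    if np.linalg.norm(st["contact_force"])>15: break
snap(r,"top","a5",(180,105,340,225)); snap(r,"scene","s5",(160,160,360,290),4)
E
```

```text
lever 0.21157707468956755 -0.004654449264478142
[-0.76837231 -0.2722075   0.20081859]
0.95 18.3917 [-0.41 -0.54  0.4 ]
0.85 18.7583 [ 0.41  0.29 -0.3 ]
0.75 19.125 [0.83 0.93 0.5 ]
0.65 19.4917 [-0.21  0.18 -0.39]
0.55 19.8583 [-0.39 -0.78 -0.16]
0.45 20.225 [ 0.04 -0.38 -0.32]
0.35 20.5917 [-0.45  0.39  1.13]
0.25 20.9583 [-0.69 -0.19  1.08]
0.15 21.325 [ 0.29 -1.   -1.12]
0.08 21.625 [-0.25  0.65  0.41]
0.03 21.8833 [-0.05 -0.07  0.12]
0.0 22.1333 [-0.16  0.43 -0.36]
```

View pics/s5.png

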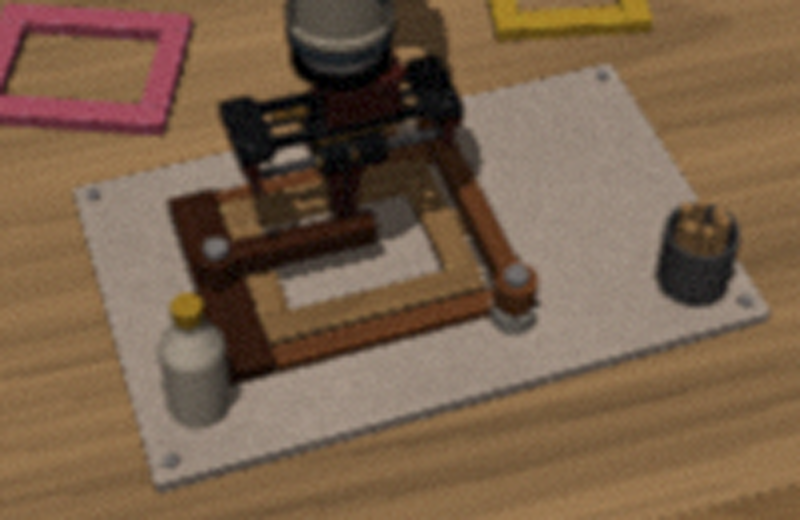

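The bar points along the middle of the frame, its end at scene crop (375,235). I retreat sideways, lift clear and measure.

```bash
python3 - <<'E'
from h import *
from station import r
p,o=bar(0,.015); r.servo_line(p,o,speed=.06)
p,o=bar(0,.015,z=.36); r.servo_line(p,o,speed=.15)
r.reach([.33,.25,.42],[180,0,90])
snap(r,"top","a6",(180,105,340,225)); snap(r,"scene","s6",(160,160,360,290),4)
print(r.sense()["clock"])
E
```

```text
25.2
```

View pics/a6.png

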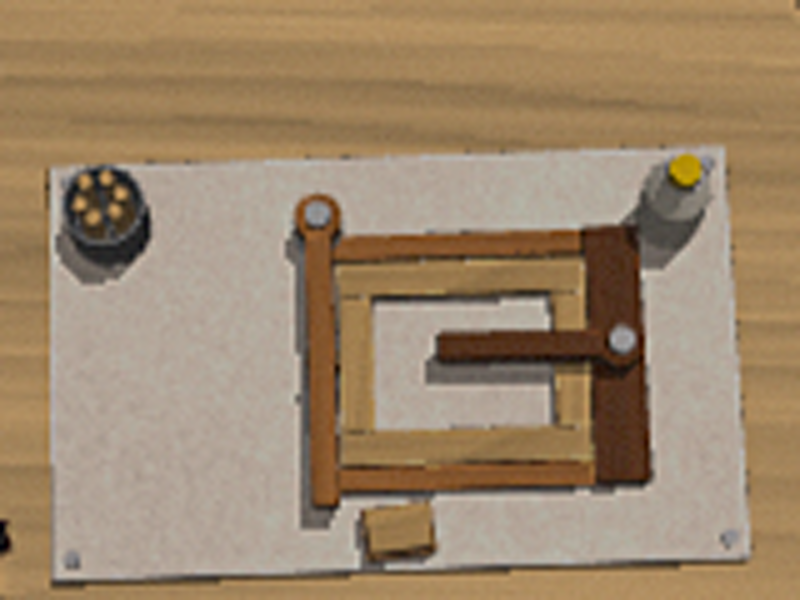

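View pics/s6.png

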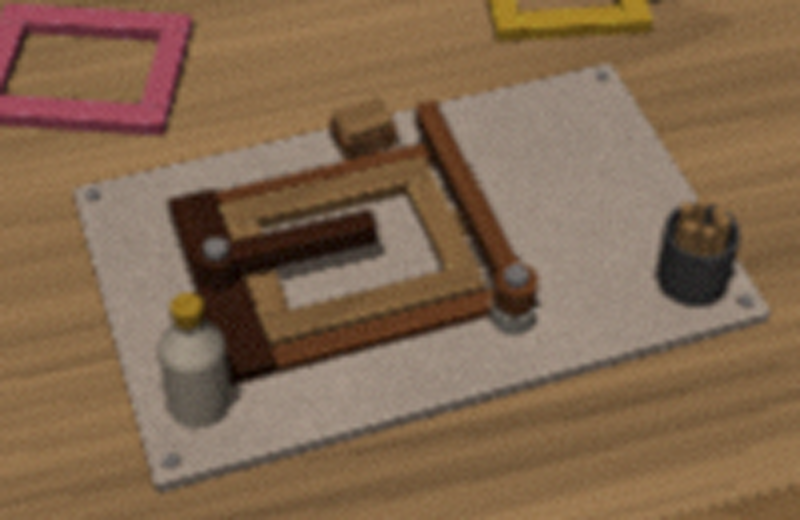

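The lever is square, the frame is against the fence, and the bar runs straight along the middle, with its end at top crop (437,346). I run one numeric check and hand in.

```bash
python3 - <<'E'
from h import *
from station import r
s=pickle.load(open("pics/a6.pkl","rb"))
inv=lambda p:(rz(J[2]).T@(p[:2]-J[:2]))
B=lambda q,z:inv(back(s,crop2px(q,o=(180,105)),z))
b=B([437,346],.062)-B([622,340],.065);l=B([325.5,505],.062)-B([316,213],.065)
bp,le=np.arctan2(-b[0],b[1]),np.arctan2(l[1],-l[0])
c=B([584,262],.031)
print("bar",np.linalg.norm(b),bp,"lever",le,"frame far -y corner",c)
if abs(bp)<.1 and abs(le)<.04: r.hand_in(); print("handed in",r.sense()["clock"])
E
```

```text
bar 0.1306097858542273 -0.004725615267802214 lever -0.004654449264478142 frame far -y corner [ 0.06868358 -0.13008494]
the job is handed in; nothing more can be done
the job is handed in; nothing more can be done
```

The frame is clamped and the job is handed in, at about 25 s on the robot's clock; no verdict is reported.

- **Lever:** I pushed it round with the closed fingertips until the force rose to about 8 N, the sign that the frame had met the fence. I left it there at about -0.005 rad, measured from the top camera.
- **Frame:** its fence end measures at jig y ≈ -130 mm, right at the fence, and the pictures show no gap. The fingertips stayed about 17 mm above its top in the bar push and off its end in the lever push.
- **Hold-down bar:** I then pushed it round to about -0.005 rad, and it lies straight along the middle of the frame. The force in that push stayed within the sensor noise, about 1 to 1.5 N.
- **Other things:** in the last pictures the sanding block, bottle and pot on the jig board stand where they were. The mallet, try square, strip stack and offcut were outside those crops, but the arm kept away from them after leaving its start pose above the strips.

None of my checks failed or disagreed. The jig fit left errors of about half a pixel, or 1 to 2 mm.

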